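# Run a bench ratchet winch back to its end stop

### The job

Run the empty drum of the bench ratchet winch back for the next experiment: swing the pawl up off the ratchet teeth and right over past upright until it rests back, and then turn the drum backward (clockwise seen from above) by its crank knob until you feel it come up against its hidden end stop, pressing it there gently but surely for a moment. Leave the drum there and lower the pawl, without letting it drop, back down onto the teeth; never force the drum against the pawl or its stop, and leave the other things on the bench where they are.

Things in the scene. Friction and masses are not known exactly. Their poses are not given: they have to be found in the camera images.
- winch: the winch: grey base plate fixed to the bench, 240 x 250 x 12 mm, with a vertical-axis drum. Origin on the drum's axis at the underside of the plate (bench height). z up; the crank stands on the -x side, the pawl is on the +x side over the rim of the ratchet disc.
- housing: round fixed housing under the drum, 148 mm across, from 12 to 34 mm above the bench. It hides the drum's rigid end stop, whose angle differs from start to start and can be neither seen nor measured: it must be felt. Same origin and axes as the winch; its pose tells nothing of the stop. Inside, a lug on the drum (ratchet_c0) meets the stop pin (stop_pin_c0), both 45 mm from the axis and about 9 mm apart, centre to centre, when they touch.
- ratchet: steel ratchet disc on the drum, 156 mm across, with 12 sawtooth teeth 10 mm high round the rim on its upper face (from 70 to 80 mm above the bench, at radius 59 to 77 mm), a hub 92 mm high (its screw 100 mm) and the crank arm (top at 80 mm). It turns with the drum about the vertical axis; origin on the axis at bench height. The teeth let it turn counter-clockwise under the pawl and stop it clockwise.
- drum (a joint): angle of the drum and ratchet (rad). Grows as the drum is turned backward, clockwise from above. Starts between -0.12 and -0.03; with the pawl down a tooth bears on the pawl at about 0; the hidden end stop is met somewhere between 1.0 and 1.6. Steady drag of about 0.24 N m (about 5 N at the knob) holds it wherever it is left; it does not run on or spring back.
- crank_grip (a point): middle of the grip of the crank knob: an upright black knob, 20 to 22 mm across, 46 mm tall (81 to 127 mm above the bench), freely spinning on its own axis, standing 48 mm from the drum axis. This point is 108 mm above the bench on the knob's axis. At drum angle 0 the knob lies at 228 degrees (counter-clockwise from the winch's x axis).
- pawl (a joint): angle of the pawl (rad) about its pivot, a horizontal axis parallel to the winch's x axis through (68, -75, 88) mm in the winch frame. 0: lying level with the tip at the bottom of the teeth; on the teeth it reads 0 to about 0.16 according to where on a tooth it lies; 1.57 upright; 1.95: swung fully over and leaning back on its rest, where it stays by its weight. Let go short of upright, it falls back.
- pawl_grip (a point): the place to grip on the pawl's cross bar: a steel bar, 12 mm diameter, parallel to the winch's x axis, reaching from 74 to 127 mm along the winch's x, with an 18 mm collar over its last 4 mm. This point is on the bar's axis at x = 102 mm of the winch frame, 55 mm along the pawl from the pivot and 4 mm off the line through it: at pawl angle 0 it lies at (102, -20, 92) mm of the winch frame, and it goes round the pivot with the pawl. The bar may turn between the fingers.
- pawl_tip: the pawl: brass arm 13 mm wide, 9 mm thick, 75 mm from pivot to end, with a tip block 18 mm deep under its end that drops behind the teeth. Origin on the pivot; y along the arm to its end, x along the pivot and cross bar. Pawl with bar about 110 g.
- weight_big: loose brass laboratory weight with a knob, 36 mm across, 45 mm tall, standing on the winch's base plate; origin centre of its underside; a bystander
- weight_small: loose brass laboratory weight with a knob, 26 mm across, 34 mm tall; origin centre of its underside; a bystander
- ruler: loose wooden ruler 300 x 28 x 6 mm lying flat beside the winch, long axis x; origin centre of its underside; a bystander
- clear_box: loose clear plastic open box, 70 x 70 mm, 50 mm tall; origin centre of its underside; a bystander
- boss_head: loose metal boss head clamp with two blue hand screws, about 80 x 85 x 35 mm; origin under its block; a bystander
- screwdriver: loose screwdriver, 190 mm long, lying along its x; a bystander
- balance: loose flat electronic balance with a round pan, 130 x 90 x 28 mm; origin centre of its underside; a bystander

How it is judged:
By the outcome, as a careful person would: the job done as asked, in the order asked, and still so for the second after the job is handed in, with the robot touching nothing.
It also fails if it takes over 72 s, if anything falls off the work surface, if the arm or the gripper's body presses on something with over 40 N, if the wrist force passes 120 N, or if a joint passes its speed limit or range.

### The arm

A 7-joint arm with a two-finger parallel gripper is mounted at the origin on the work surface. World frame = base frame: x ahead of the robot, y to its left, z up, the work surface at z = 0. Lengths are in m, angles in rad, forces in N, time in s.
With the tool pointing down it reaches from about 0.35 to 0.9 m from the base axis. Payload 7.2 kg.
Tool frame: the origin (TCP) lies on the centre line of the jaws, within the pads' length; the fingertips stand 14 mm ahead of it and the grasp point (between the pads) lies 5 mm behind it; x points along the fingers, y is the direction in which the jaws open and shut, and the axes are right-handed (so a half turn about x gives the same grasp; the last joint's range is limited). The gripper opens to 85 mm and grips with 20 to 120 N. Pads are 22 mm wide; open, the fingers measure 114 mm over their backs; the gripper's body (76 mm by 85 mm) begins 54 mm behind the grasp point. The pads swing forward as they close: fully open they stand 13 mm farther back than shut.
Start: joints at [-1.351, 0.411, -0.013, 1.596, 0.006, 1.134, -0.082], TCP at [0.177, 0.599, 0.245] pointing down, gripper open.
Joint ranges: [-2.95, 2.95], [-0.29, 1.99], [-1.47, 1.44], [0.14, 2.54], [-1.03, 4.17], [0.13, 1.85], [-2.86, 2.86]. Speed limits (rad/s): [2.39, 2.39, 3.01, 3.01, 3.14, 3.14, 3.14].

### API

Orientations are given as a unit quaternion [w, x, y, z].
In Python, from plant import sense, capture, calibration, close_job gives the robot as it stands.
- The arm moves only by the tool move_arm, never from a script. Its arguments are lists of equal length, an entry for each row: "xyz": the shift along the tool's x, y, z each as a share of 0.75 m, from -1 to 1, a list of three; "roll": the turn about the tool's x as a share of 360 degrees, from -1 to 1. A call has 1 to 5 rows; each row shifts and turns the commanded pose from where the row before left it, along the tool's axes as they then stand; what a row does not reach is not made up. A row lasts 1/12 s, in which the tool goes at most 41.7 mm and 7.16 degrees, less where a joint would pass 70% of its speed; a pose out of reach is approached as far as the arm can. A call with a number of a shift or a turn outside -1 to 1 is refused whole. A call with a gripper value outside its range is refused whole. "hand" is the opening, from -1 (shut) to 1 (fully open), so that 0 is half open, set as the call begins (left out, the last holds). The fingers move at their own pace and stop on an object; the grip force is fixed at half the most. Time passes only in rows, so rows that do not move let the fingers close. It gives the time, the measured TCP pose, the force and the opening at its end, in the units of the state.
- sense(): the state, without advancing time (a new reading comes with each control period).
- capture(name): name is "scene" or "top" or "wrist"; returns (picture, depth): 480x640x3 uint8, blue, green, red; 480x640 float32, m along the optical axis (not along the pixel's ray), 0 where there is no reading.
- calibration(name): a dict with "vfov" (degrees; the focal length in pixels is half the picture's height over the tangent of half this angle, whatever the lens; pixels are square), "cx", "cy" (the principal point, pixels), "extrinsics" (4x4, takes a point from camera to world coordinates). Camera axes: x right, y down, z forward; pixel columns grow to the right and rows downward; lengths in m; the calibration is good to about 2 mm. A picture is of the moment at which its call begins: read the wrist's pose just before it. calibration takes no time and is no camera call; for the wrist camera it gives the pose at the moment of the call.
- close_job(): hands the job in, once; it reports no verdict.
The state is a dict: "clock": time; "joint_positions": joint angles; "joint_vel": joint speeds; "joint_torque": joint torques, N m; "position": TCP position; "ee_rot": TCP orientation; "wrist_force": force on the tool from outside, world axes, zero at the start; "torque": the same for the moment, N m; "gripper_width": finger opening in m.
Only numpy, scipy, OpenCV 4.12 (cv2) and the standard library are available. Lean on these libraries where they do the work, as an engineer would, in place of code of your own. Each camera call takes 0.05 s, during which the arm holds its last target. There are 200 camera calls.

## Working session

There is one attempt and no reset: what is moved stays moved. The work goes in short steps, Python scripts to look and compute and a tool call to move; the robot and the scene stay as the last step left them, time stands still between calls to the robot, and variables do not carry over. Pictures are saved under pics/ and viewed, about 8 in all and at most 12, crops included, and the job is handed in when it is done.

Besides the shell and the picture viewer there is one more tool, called by a JSON object that holds its "op" and its "data", one argument or row to a line. move_arm: Moves the arm, as the interface text tells. Shift numbers are shares of 0.75 m and turn numbers shares of 360 degrees, none past 1 either way. Its arguments: {"type":"object","properties":{"xyz":{"type":"array","items":{"type":"array","items":{"type":"number","minimum":-1,"maximum":1}}},"roll":{"type":"array","items":{"type":"number","minimum":-1,"maximum":1}},"hand":{"type":"number"}},"required":["xyz","roll"]}

```bash
mkdir -p pics; ls
cat > h.py <<'E'
import numpy as np, cv2
from plant import sense, capture, calibration, close_job
from scipy.spatial.transform import Rotation as R
def K(n):
    c=calibration(n); f=240/np.tan(np.radians(c['vfov']/2)); return f,c['cx'],c['cy'],np.array(c['extrinsics'])
def ray(n,u,v,z,k=None):
    f,cx,cy,T=k or K(n); d=T[:3,:3]@np.array([(u-cx)/f,(v-cy)/f,1]); o=T[:3,3]; return o+d*(z-o[2])/d[2]
def cloud(n,depth,k=None):
    f,cx,cy,T=k or K(n); v,u=np.mgrid[:480,:640]; P=np.stack([(u-cx)/f*depth,(v-cy)/f*depth,depth],-1); return P@T[:3,:3].T+T[:3,3]
def proj(n,p,k=None):
    f,cx,cy,T=k or K(n); q=T[:3,:3].T@(np.array(p)-T[:3,3]); return f*q[0]/q[2]+cx,f*q[1]/q[2]+cy
def st():
    s=sense(); q=s['ee_rot']; M=R.from_quat([q[1],q[2],q[3],q[0]]).as_matrix(); return s,M
E
python3 - <<'E'
from h import *
for n in ['top','scene']:
    p,d=capture(n); cv2.imwrite(f'pics/{n}0.png',p); np.savez(f'{n}0.npz',p=p,d=d); print(n,K(n))
s,M=st(); print(s,M)
E
```

```text
pics
top (np.float64(512.2458833616874), 321.4855209920143, 245.63988793266753, array([[-0.0066763 , -0.9963971 ,  0.08454725,  0.37090694],
       [-0.99995115,  0.00726854,  0.00669893, -0.0372378 ],
       [-0.00728933, -0.08449839, -0.99639695,  1.40875905],
       [ 0.        ,  0.        ,  0.        ,  1.        ]]))
scene (np.float64(551.7142883546148), 304.5521222842957, 246.27455600719193, array([[-0.66047796,  0.45027745, -0.60084863,  1.18505643],
       [ 0.75059312,  0.41669521, -0.51281095,  0.61113545],
       [ 0.01946355, -0.78969318, -0.61319316,  0.85110116],
       [ 0.        ,  0.        ,  0.        ,  1.        ]]))
{'clock': 0.1, 'joint_positions': array([-1.35121242,  0.41180835, -0.01267239,  1.59694807,  0.00563085,
        1.13430689, -0.08220306]), 'joint_vel': array([ 0.00040743, -0.00223657, -0.00211722, -0.00176502, -0.00076576,
       -0.00057165,  0.00091544]), 'joint_torque': array([ 2.63640017e-03, -6.01831770e+01,  6.84045106e-01, -3.00087047e+01,
        1.40524755e-02,  6.49229652e-03,  2.69548480e-05]), 'position': array([0.17733935, 0.59887502, 0.24454961]), 'ee_rot': array([ 0.69977716,  0.10088993,  0.69982049, -0.101904  ]), 'wrist_force': array([0.30182179, 0.08319738, 0.33844882]), 'torque': array([ 0.00851363, -0.05000217, -0.0106844 ]), 'gripper_width': 0.08543319127171986} [[-2.66293198e-04  2.83829871e-01  9.58874618e-01]
 [-1.41050855e-03  9.58873592e-01 -2.83829959e-01]
 [-9.99998970e-01 -1.42808284e-03  1.45002946e-04]]
```

View pics/top0.png

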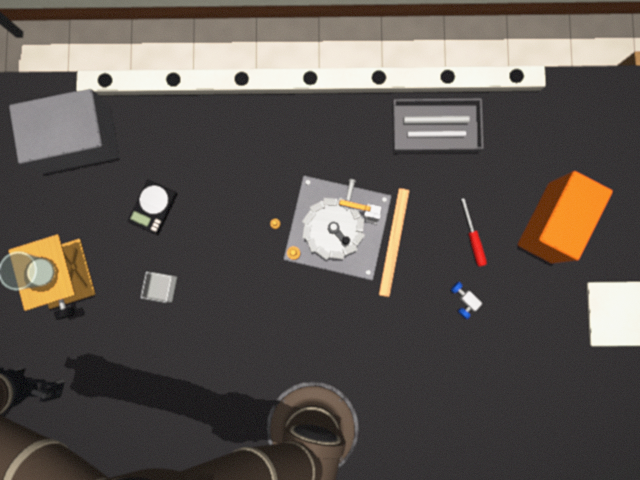

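View pics/scene0.png

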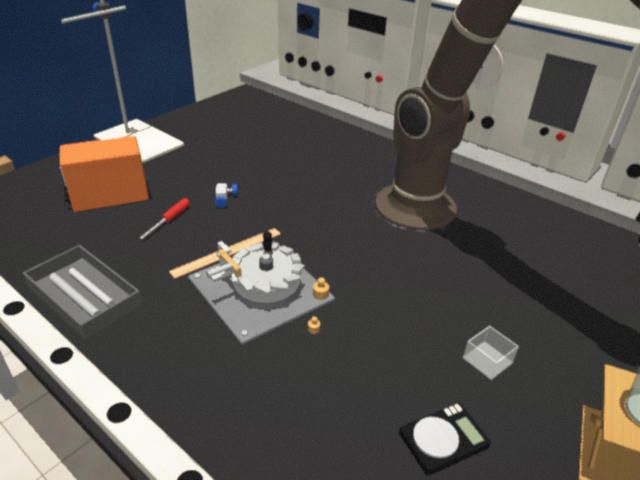

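Top view: the winch hub is at about (334,229), the pawl arm runs (372,210) to (340,203) with its cross bar up to (351,182), and the knob is at about (345,240). The big weight is on the plate at (293,253) and the ruler is to the right at (395,243). Scene view agrees.

Run:
```python
from h import *
z=np.load('top0.npz'); p,d=z['p'],z['d']; k=K('top'); C=cloud('top',d,k)
hsv=cv2.cvtColor(p,cv2.COLOR_BGR2HSV); roi=np.zeros((480,640),bool); roi[170:285,275:398]=1
m=((hsv[...,1]<60)&(hsv[...,2]>75)&roi).astype(np.uint8)
m=cv2.morphologyEx(m,cv2.MORPH_OPEN,np.ones((7,7)))
cs,_=cv2.findContours(m,0,1); c=max(cs,key=cv2.contourArea)
pts=np.array([ray('top',u,v,.012,k)[:2] for u,v in c[:,0]],np.float32)
r=cv2.minAreaRect(pts); print(r, cv2.boxPoints(r))
# depth-based disc: z 60..85mm
Z=C[...,2]; print('bench z',np.median(Z[300:330,250:300]),'plate z', np.median(Z[265:270,320:350]))
md=((Z>.06)&(Z<.082)&roi).astype(np.uint8); q=C[md>0]; print('disc',len(q),q.mean(0),q.min(0),q.max(0))
mh=(Z>.085)&roi; q=C[mh]; print(np.c_[np.argwhere(mh),q.round(3)][:80:2])
cv2.imwrite('pics/top_crop.png',cv2.resize(p[170:290,270:410],None,fx=5,fy=5,interpolation=2))
```

```text
((0.5430490970611572, -0.0720105916261673), (0.2535385191440582, 0.24869120121002197), 76.60969543457031) [[ 0.39272618 -0.16653728]
 [ 0.6346568  -0.22413   ]
 [ 0.693372    0.0225161 ]
 [ 0.4514414   0.08010882]]
bench z -0.0008629008818463735 plate z 0.011223054378422748
disc 2624 [ 0.53041952 -0.05802529  0.07143665] [ 0.44905886 -0.17648408  0.06014161] [0.6132829  0.0226582  0.08197663]
[[ 1.710e+02  3.270e+02  3.710e-01 -3.700e-02  1.409e+00]
 [ 1.790e+02  3.490e+02  6.550e-01 -1.010e-01  9.700e-02]
 [ 1.790e+02  3.510e+02  6.540e-01 -1.060e-01  1.050e-01]
 [ 1.800e+02  3.500e+02  6.520e-01 -1.030e-01  1.030e-01]
 [ 1.800e+02  3.520e+02  6.510e-01 -1.080e-01  1.030e-01]
 [ 1.800e+02  3.540e+02  6.510e-01 -1.140e-01  1.050e-01]
 [ 1.810e+02  3.500e+02  6.500e-01 -1.040e-01  9.700e-02]
 [ 1.810e+02  3.520e+02  6.480e-01 -1.080e-01  1.050e-01]
 [ 1.810e+02  3.540e+02  6.500e-01 -1.140e-01  9.700e-02]
 [ 1.820e+02  3.500e+02  6.470e-01 -1.030e-01  1.000e-01]
 [ 1.820e+02  3.520e+02  6.460e-01 -1.080e-01  1.020e-01]
 [ 1.820e+02  3.540e+02  6.480e-01 -1.140e-01  9.300e-02]
 [ 1.830
[... 916 characters left out ...]
02]
 [ 1.890e+02  3.520e+02  6.290e-01 -1.080e-01  9.900e-02]
 [ 1.900e+02  3.490e+02  6.260e-01 -1.010e-01  9.800e-02]
 [ 1.900e+02  3.510e+02  6.260e-01 -1.060e-01  1.000e-01]
 [ 1.910e+02  3.480e+02  6.240e-01 -9.800e-02  9.700e-02]
 [ 1.910e+02  3.500e+02  6.230e-01 -1.030e-01  1.010e-01]
 [ 1.920e+02  2.870e+02  3.710e-01 -3.700e-02  1.409e+00]
 [ 1.920e+02  3.480e+02  6.210e-01 -9.800e-02  9.900e-02]
 [ 1.920e+02  3.500e+02  6.210e-01 -1.030e-01  9.600e-02]
 [ 1.930e+02  3.470e+02  6.190e-01 -9.600e-02  9.300e-02]
 [ 1.930e+02  3.490e+02  6.180e-01 -1.000e-01  1.010e-01]
 [ 1.930e+02  3.510e+02  6.180e-01 -1.060e-01  9.900e-02]
 [ 1.940e+02  3.470e+02  3.710e-01 -3.700e-02  1.409e+00]]
```

View pics/top_crop.png

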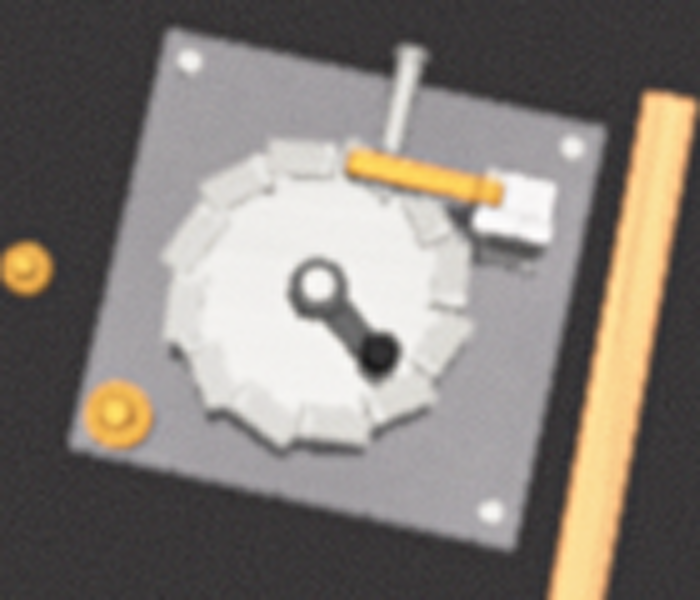

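```bash
cat > w.py <<'E'
from h import *
yaw=np.radians(-13.4)
W=R.from_euler('z',yaw).as_matrix()
E
python3 - <<'E'
from w import *
k=K('top')
hub=ray('top',270+316/5,170+287/5,.100,k); knob=ray('top',270+379/5,170+353/5,.127,k)
print('hub',hub,'knob',knob,'in winch',W.T@(knob-hub))
for n,u,v,z in [('bar end',409,52,.101),('bar root',395,145,.101),('tip end',349,160,.0965),('pivot side',500,192,.0965),('c0',168,28,.012),('c1',607,126,.012),('c2',515,550,.012),('c3',70,448,.012)]:
    q=ray('top',270+u/5,170+v/5,z,k); print(n,q.round(4),(W.T@(q-hub)*1000).round(1))
h=hub.copy();h[2]=0
print('grip',h+W@[.102,-.020,.092],'pivot',h+W@[.068,-.075,.088])
E
```

```text
hub [ 0.52881078 -0.05887707  0.1       ] knob [ 0.49193029 -0.08979547  0.127     ] in winch [-0.02871118 -0.03862365  0.027     ]
bar end [ 0.6508 -0.1081  0.101 ] [130.1 -19.6   1. ]
bar root [ 0.6022 -0.1003  0.101 ] [ 81.  -23.3   1. ]
tip end [ 0.5953 -0.0766  0.0965] [68.8 -1.8 -3.5]
pivot side [ 0.578  -0.1545  0.0965] [ 70.  -81.6  -3.5]
c0 [0.6844 0.0204 0.012 ] [133.  113.2 -88. ]
c1 [ 0.6276 -0.2215  0.012 ] [ 133.8 -135.3  -88. ]
c2 [ 0.3946 -0.1673  0.012 ] [-105.4 -136.6  -88. ]
c3 [0.4519 0.0748 0.012 ] [-105.8  112.2  -88. ]
grip [ 0.62339896 -0.10197088  0.092     ] pivot [ 0.57757845 -0.14759412  0.088     ]
```

Measurements are self-consistent: bar, pivot and plate agree within about 3 mm, and the drum is at about -0.09. Moving above the pawl bar.

{"op": "move_arm", "data": {
  "xyz": [
    [0,-0.032,0.02],
    [0,-0.032,0.03],
    [0,-0.032,0.03],
    [0,-0.032,0.03],
    [0,-0.032,0.03]
  ],
  "roll": [-0.0086,0,0,0,0],
  "hand": 0
}}

```text
clock: 0.52
position: [0.2507, 0.4561, 0.2449]
ee_rot: [0.702, 0.082, 0.702, -0.083]
wrist_force: [0.7, 0.5, -0.5]
gripper_width: 0.0427
```

{"op": "move_arm", "data": {
  "xyz": [
    [0,-0.032,0.032],
    [0,-0.032,0.032],
    [0,-0.032,0.032],
    [0,-0.032,0.032],
    [0,-0.032,0.032]
  ],
  "roll": [0,0,0,0,0]
}}

```text
clock: 0.93
position: [0.3397, 0.3116, 0.2452]
ee_rot: [0.702, 0.082, 0.702, -0.082]
wrist_force: [0.4, 0.1, 0.9]
gripper_width: 0.0427
```

{"op": "move_arm", "data": {
  "xyz": [
    [0,-0.032,0.032],
    [0,-0.032,0.032],
    [0,-0.032,0.032],
    [0,-0.032,0.032],
    [0,-0.032,0.032]
  ],
  "roll": [0,0,0,0,0]
}}

```text
clock: 1.35
position: [0.4286, 0.1671, 0.2453]
ee_rot: [0.702, 0.082, 0.702, -0.082]
wrist_force: [0.6, 0.2, -0.4]
gripper_width: 0.0427
```

{"op": "move_arm", "data": {
  "xyz": [
    [0,-0.032,0.032],
    [0,-0.032,0.032],
    [0,-0.032,0.032],
    [0,-0.032,0.032],
    [0,-0.032,0.032]
  ],
  "roll": [0,0,0,0,0]
}}

```text
clock: 1.77
position: [0.5175, 0.0226, 0.2451]
ee_rot: [0.702, 0.082, 0.702, -0.082]
wrist_force: [0.6, 0.8, 0.2]
gripper_width: 0.0428
```

```bash
cat >> w.py <<'E'
H=np.array([.5288,-.0589,0])
GRIP0=H+W@[.102,-.020,.092]
def to(target):
    "shares of move (tool axes) from measured TCP to a target TCP"
    s,M=st(); e=M.T@(np.array(target)-s['position'])/.75
    yw=np.degrees(np.arctan2(M[1,1],M[0,1]))
    print('t',round(float(s['clock']),2),'pos',s['position'].round(4),'tilt',M[2,0].round(4),'ydir',yw.round(2),'shares',e.round(4),'F',s['wrist_force'].round(1),'w',round(float(s['gripper_width']),4)); return e
E
python3 -c "
from w import *
print(GRIP0); to(GRIP0+[0,0,.095])"
```

```text
[ 0.62338818 -0.1019938   0.092     ]
t 1.77 pos [0.5175 0.0226 0.2451] tilt -1.0 ydir 76.62 shares [ 0.0775 -0.1289  0.1758] F [0.6 0.8 0.2] w 0.0428
```

{"op": "move_arm", "data": {
  "xyz": [
    [0.015,-0.026,0.035],
    [0.015,-0.026,0.035],
    [0.015,-0.026,0.035],
    [0.015,-0.026,0.035],
    [0.017,-0.025,0.036]
  ],
  "roll": [0,0,0,0,0]
}}

```text
clock: 2.18
position: [0.6238, -0.1018, 0.1867]
ee_rot: [0.702, 0.082, 0.702, -0.082]
wrist_force: [0.4, -0.4, -0.1]
gripper_width: 0.0428
```

Run:
```python
from w import *
to(GRIP0+[0,0,.095]); k=K('wrist'); p,d=capture('wrist'); np.savez('w1.npz',p=p,d=d,f=k[:3],T=k[3])
cv2.imwrite('pics/w1.png',p); print(k)
for n,q in [('grip',GRIP0),('barend',H+W@[.127,-.020,.092]),('barroot',H+W@[.074,-.02,.092]),('hub',H+[0,0,.1]),('pivot',H+W@[.068,-.075,.088])]: print(n,np.round(proj('wrist',q,k),1))
```

```text
t 2.18 pos [ 0.6238 -0.1018  0.1867] tilt -1.0 ydir 76.62 shares [-0.0004 -0.0003 -0.0005] F [ 0.4 -0.4 -0.1] w 0.0428
(np.float64(395.4924829378203), 323.20830546037286, 231.77134725843368, array([[ 0.23130862,  0.93178294,  0.27978003,  0.55256858],
       [ 0.97287907, -0.22105726, -0.06811756, -0.08577865],
       [-0.00162337,  0.28794832, -0.95764458,  0.31570065],
       [ 0.        ,  0.        ,  0.        ,  1.        ]]))
grip [324.8 240.4]
barend [324.8 279.3]
barroot [324.9 194.1]
hub [365.1  51.7]
pivot [230.  182.4]
```

View pics/w1.png

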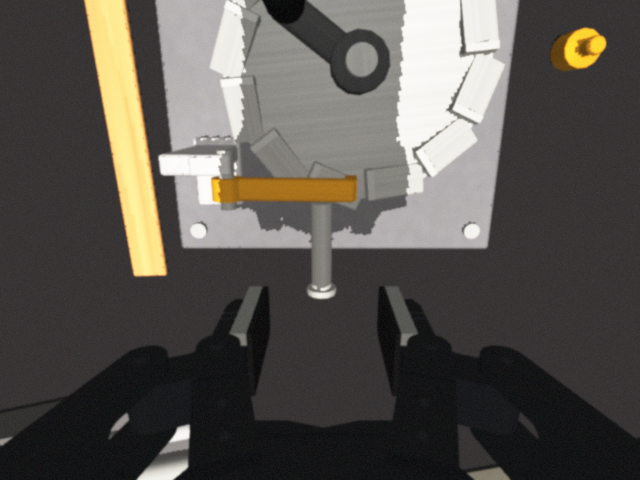

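Wrist view: the bar runs along column ~321 (rows 205–292, collar at the end), the hub screw is at (360,60), and the jaws are symmetric about column 323. That is roughly 2–4 mm off my top-view estimate, so I'm recomputing.

Run:
```python
from w import *
z=np.load('w1.npz'); k=(*z['f'],z['T']); d=z['d']; C=cloud('wrist',d,k)
hub=ray('wrist',360,60,.1,k); print('hub',hub)
def I(q): return (W.T@(q-H)*1000).round(1)
print('hub in winch',I(hub))
for v in (215,235,255,270): 
    seg=C[v,316:327]; print(v,I(seg[np.argmax(seg[:,2])]),seg[:,2].round(3))
hsv=cv2.cvtColor(z['p'],cv2.COLOR_BGR2HSV)
m=(hsv[...,1]>150)&(hsv[...,2]>80); m[:150]=0;m[:,:205]=0;m[220:]=0
v,u=np.nonzero(m); print('arm px',u.min(),u.max(),v.min(),v.max(),'z',np.nanmedian(C[m][:,2]), I(np.median(C[m],0)))
q=C[m]; 
for a in range(220,360,20): print(a,I(C[189,a]))
```

```text
hub [ 0.53197248 -0.06219445  0.1       ]
hub in winch [  3.8  -2.5 100. ]
215 [ 83.7 -21.6 102.6] [0.101 0.1   0.101 0.102 0.101 0.101 0.103 0.102 0.101 0.102 0.101]
235 [ 95.5 -23.3 102.1] [0.101 0.101 0.101 0.102 0.102 0.102 0.101 0.102 0.102 0.1   0.101]
255 [107.6 -22.2 101.9] [0.101 0.101 0.1   0.101 0.102 0.102 0.101 0.102 0.101 0.101 0.101]
270 [117.  -19.9 101.6] [0.1   0.101 0.101 0.101 0.101 0.101 0.102 0.101 0.1   0.102 0.101]
arm px 212 356 176 202 z 0.09523430469300158 [ 70.6 -42.8  95.2]
220 [ 70.  -78.5  97.7]
240 [ 70.8 -68.2  93.9]
260 [ 70.5 -56.6  95.3]
280 [ 70.8 -45.6  93.4]
300 [ 70.3 -34.   96.1]
320 [ 70.1 -22.8  97. ]
340 [ 70.2 -11.6  96.8]
```

```bash
cat >> w.py <<'E'
H=H+W@[.0025,-.0022,0]
def arc(th,dz=-.005):
    a=th+np.arctan2(4,55); r=np.hypot(.055,.004)
    return H+W@[.1,-.075+r*np.cos(a),.088+r*np.sin(a)+dz]
E
python3 - <<'E'
from w import *
to(arc(.05))
P=np.array([arc(t) for t in np.linspace(.05,1.93,21)]); D=np.diff(P,axis=0)@W/.75
for r in D: print('[%.4f, %.4f, 0]'%(-r[2],r[1]),end=', ')
E
```

```text
t 2.23 pos [ 0.6255 -0.1077  0.1837] tilt -1.0 ydir 76.37 shares [ 0.1252  0.004  -0.0038] F [ 3.4 -4.2  0.1] w 0.0432
[-0.0068, -0.0012, 0], [-0.0067, -0.0018, 0], [-0.0065, -0.0024, 0], [-0.0062, -0.0030, 0], [-0.0059, -0.0036, 0], [-0.0055, -0.0041, 0], [-0.0051, -0.0046, 0], [-0.0047, -0.0051, 0], [-0.0042, -0.0055, 0], [-0.0036, -0.0059, 0], [-0.0031, -0.0062, 0], [-0.0025, -0.0064, 0], [-0.0019, -0.0067, 0], [-0.0012, -0.0068, 0], [-0.0006, -0.0069, 0], [0.0001, -0.0069, 0], [0.0007, -0.0069, 0], [0.0014, -0.0068, 0], [0.0020, -0.0066, 0], [0.0026, -0.0064, 0],
```

{"op": "move_arm", "data": {
  "xyz": [
    [0,0,0],
    [0,0,0],
    [0,0,0]
  ],
  "roll": [0,0,0]
}}

```text
clock: 2.48
position: [0.6227, -0.0995, 0.1875]
ee_rot: [0.702, 0.082, 0.703, -0.082]
wrist_force: [-0.1, -0.1, 0.5]
gripper_width: 0.043
```

Run:
```python
from w import *
to(arc(.05))
```

```text
t 2.48 pos [ 0.6227 -0.0995  0.1875] tilt -1.0 ydir 76.65 shares [ 0.1303 -0.0064  0.0024] F [-0.1 -0.1  0.5] w 0.043
```

{"op": "move_arm", "data": {
  "xyz": [
    [0.02,-0.0064,0.0024],
    [0.04,0,0],
    [0.04,0,0],
    [0.02,0,0],
    [0.01,0,0]
  ],
  "roll": [0,0,0,0,0]
}}

```text
clock: 2.9
position: [0.6223, -0.1035, 0.0884]
ee_rot: [0.701, 0.082, 0.703, -0.081]
wrist_force: [0.5, -0.2, 0.2]
gripper_width: 0.0429
```

{"op": "move_arm", "data": {
  "xyz": [
    [0,0,0],
    [0,0,0],
    [0,0,0]
  ],
  "roll": [0,0,0]
}}

```text
clock: 3.15
position: [0.6248, -0.1053, 0.0918]
ee_rot: [0.703, 0.082, 0.701, -0.082]
wrist_force: [0.2, 0.6, 0.4]
gripper_width: 0.043
```

Run:
```python
from w import *
to(arc(.05)); p,d=capture('wrist'); cv2.imwrite('pics/w2.png',p[200:])
```

```text
t 3.15 pos [ 0.6248 -0.1053  0.0918] tilt -1.0 ydir 76.64 shares [ 0.0028  0.0006 -0.0022] F [0.2 0.6 0.4] w 0.043
```

View pics/w2.png

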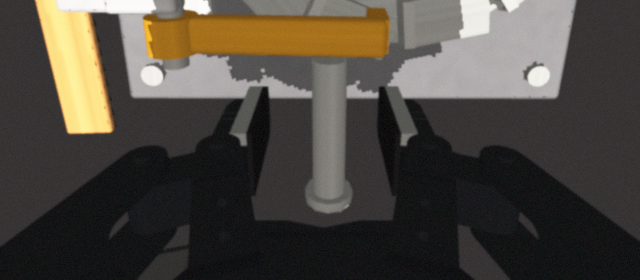

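The bar is centred near column 330 while the jaw midline is at about 323, so the bar lies about 2 mm toward winch +y. I'll shift and close.

{"op": "move_arm", "data": {
  "xyz": [
    [0.0015,0.003,0],
    [0,0,0],
    [0,0,0]
  ],
  "roll": [0,0,0]
}}

```text
clock: 3.45
position: [0.6246, -0.1031, 0.0894]
ee_rot: [0.703, 0.082, 0.702, -0.082]
wrist_force: [-0.6, -0.2, -0.4]
gripper_width: 0.0427
```

{"op": "move_arm", "data": {
  "xyz": [
    [0,0,0],
    [0,0,0],
    [0,0,0],
    [0,0,0],
    [0,0,0]
  ],
  "roll": [0,0,0,0,0],
  "hand": -1
}}

```text
clock: 3.87
position: [0.6243, -0.1033, 0.089]
ee_rot: [0.702, 0.083, 0.702, -0.082]
wrist_force: [-0.8, 1.9, 1.4]
gripper_width: 0.0104
```

```bash
echo 'H=H+W@[0,.002,0]' >> w.py; python3 -c "
from w import *
to(arc(.05))"
```

```text
t 3.87 pos [ 0.6243 -0.1033  0.089 ] tilt -1.0 ydir 76.61 shares [-0.001   0.0007 -0.0009] F [-0.8  1.9  1.4] w 0.0104
```

{"op": "move_arm", "data": {
  "xyz": [
    [-0.0068,-0.0012,0],
    [-0.0067,-0.0018,0],
    [-0.0065,-0.0024,0],
    [-0.0062,-0.003,0],
    [-0.0059,-0.0036,0]
  ],
  "roll": [0,0,0,0,0]
}}

```text
clock: 4.28
position: [0.6224, -0.1111, 0.1136]
ee_rot: [0.702, 0.083, 0.702, -0.082]
wrist_force: [2.2, 5.1, -4.9]
gripper_width: 0.0095
```

```bash
python3 -c "
from w import *
to(arc(.52))"
```

```text
t 4.28 pos [ 0.6224 -0.1111  0.1136] tilt -1.0 ydir 76.65 shares [-0.0002 -0.0004 -0.0009] F [ 2.2  5.1 -4.9] w 0.0095
```

{"op": "move_arm", "data": {
  "xyz": [
    [-0.0055,-0.0041,0],
    [-0.0051,-0.0046,0],
    [-0.0047,-0.0051,0],
    [-0.0042,-0.0055,0],
    [-0.0036,-0.0059,0]
  ],
  "roll": [0,0,0,0,0]
}}

```text
clock: 4.7
position: [0.6189, -0.1268, 0.1321]
ee_rot: [0.703, 0.083, 0.702, -0.08]
wrist_force: [-1.0, 13.8, 7.9]
gripper_width: 0.0098
```

```bash
python3 -c "
from w import *
to(arc(.99))"
```

```text
t 4.7 pos [ 0.6189 -0.1268  0.1321] tilt -1.0 ydir 76.76 shares [ 0.0012 -0.0043 -0.0011] F [-1.  13.8  7.9] w 0.0098
```

{"op": "move_arm", "data": {
  "xyz": [
    [-0.001,0.0015,0],
    [0,0,0]
  ],
  "roll": [0,0]
}}

```text
clock: 4.87
position: [0.6187, -0.1272, 0.1325]
ee_rot: [0.703, 0.083, 0.702, -0.081]
wrist_force: [0.5, 8.4, 3.5]
gripper_width: 0.0095
```

```bash
python3 -c "
from w import *
to(arc(.99))"
```

```text
t 4.87 pos [ 0.6187 -0.1272  0.1325] tilt -1.0 ydir 76.69 shares [ 0.0018 -0.0037 -0.001 ] F [0.5 8.4 3.5] w 0.0095
```

{"op": "move_arm", "data": {
  "xyz": [
    [-0.0031,-0.0055,0],
    [-0.0025,-0.006,0],
    [-0.0019,-0.0067,0],
    [-0.0012,-0.0068,0],
    [-0.0006,-0.0069,0]
  ],
  "roll": [0,0,0,0,0]
}}

```text
clock: 5.28
position: [0.6134, -0.1502, 0.1409]
ee_rot: [0.703, 0.083, 0.702, -0.08]
wrist_force: [-3.3, 8.0, 15.6]
gripper_width: 0.0099
```

```bash
python3 -c "
from w import *
to(arc(1.46)); print(W.T@(sense()['position']-H), W.T@sense()['wrist_force'])"
```

```text
t 5.28 pos [ 0.6134 -0.1502  0.1409] tilt -1.0 ydir 76.73 shares [ 0.0036 -0.0052 -0.0012] F [-3.3  8.  15.6] w 0.0099
[ 0.10092141 -0.06897963  0.14085267] [-5.04314728  6.99924968 15.62614361]
```

{"op": "move_arm", "data": {
  "xyz": [
    [-0.0015,-0.006,0],
    [-0.001,-0.0065,0],
    [0,-0.0068,0],
    [0.001,-0.0067,0],
    [0.002,-0.0065,0]
  ],
  "roll": [0,0,0,0,0]
}}

```text
clock: 5.7
position: [0.607, -0.1762, 0.1397]
ee_rot: [0.703, 0.083, 0.702, -0.082]
wrist_force: [-0.7, 4.0, -6.2]
gripper_width: 0.0102
```

```bash
python3 -c "
from w import *
to(arc(1.93)); print(W.T@(sense()['position']-H), W.T@sense()['wrist_force'])"
```

```text
t 5.7 pos [ 0.607  -0.1762  0.1397] tilt -1.0 ydir 76.62 shares [ 0.0089 -0.0031 -0.001 ] F [-0.7  4.  -6.2] w 0.0102
[ 0.10070583 -0.09574707  0.13974957] [-1.55785655  3.69566677 -6.24721493]
```

{"op": "move_arm", "data": {
  "xyz": [
    [0.0025,-0.0025,0],
    [0.001,0,0],
    [0,0,0]
  ],
  "roll": [0,0,0]
}}

```text
clock: 5.95
position: [0.6063, -0.1798, 0.1375]
ee_rot: [0.703, 0.083, 0.702, -0.083]
wrist_force: [-4.6, 1.3, 13.7]
gripper_width: 0.0093
```

```bash
python3 -c "
from w import *
print(W.T@(sense()['position']-H), W.T@sense()['wrist_force'])
p,d=capture('scene');cv2.imwrite('pics/s2.png',cv2.resize(p[180:360,160:360],None,fx=3,fy=3,interpolation=2))"
```

```text
[ 0.10095939 -0.09947064  0.13751668] [-4.75967566  0.15236425 13.67388683]
```

View pics/s2.png

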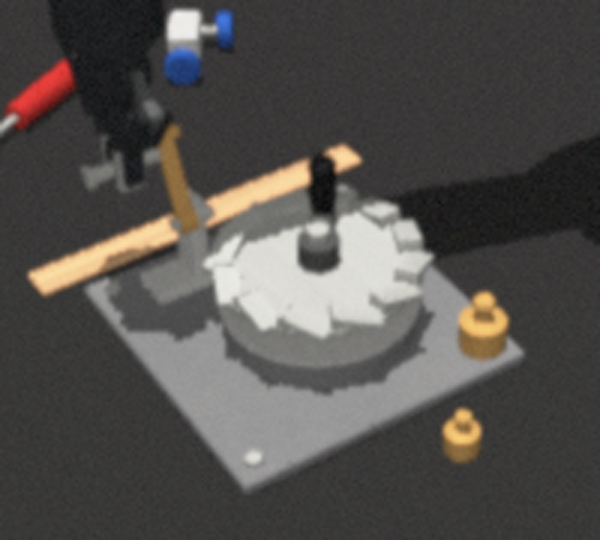

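The pawl (bar around (165,160), arm from (190,225)) leans back past upright, and the upward 14 N says it is on its rest. Releasing and rising.

{"op": "move_arm", "data": {
  "xyz": [
    [-0.0015,0,0],
    [0,0,0]
  ],
  "roll": [0,0]
}}

```text
clock: 6.17
position: [0.6065, -0.179, 0.138]
ee_rot: [0.703, 0.083, 0.702, -0.083]
wrist_force: [-3.0, 2.7, 8.7]
gripper_width: 0.01
```

{"op": "move_arm", "data": {
  "xyz": [
    [0,0,0],
    [0,0,0],
    [0,0,0],
    [0,0,0]
  ],
  "roll": [0,0,0,0],
  "hand": 0
}}

```text
clock: 6.5
position: [0.6062, -0.1787, 0.1361]
ee_rot: [0.702, 0.082, 0.702, -0.083]
wrist_force: [-0.3, -0.7, 0.1]
gripper_width: 0.0427
```

{"op": "move_arm", "data": {
  "xyz": [
    [-0.01,0,0],
    [-0.025,0,0],
    [-0.04,0,0],
    [-0.02,0,0],
    [-0.01,0,0]
  ],
  "roll": [0,0,0,0,0]
}}

```text
clock: 6.92
position: [0.6075, -0.179, 0.218]
ee_rot: [0.704, 0.082, 0.701, -0.083]
wrist_force: [0.9, -0.3, -1.4]
gripper_width: 0.0428
```

Run:
```python
from w import *
# knob at drum -.094: winch-frame angle
a=np.radians(228)+.094
k=H+W@[.048*np.cos(a),.048*np.sin(a),.15]
print(k); to(k)
```

```text
[ 0.49440781 -0.09051862  0.15      ]
t 6.92 pos [ 0.6075 -0.179   0.218 ] tilt -1.0 ydir 76.59 shares [ 0.09    0.0798 -0.1743] F [ 0.9 -0.3 -1.4] w 0.0428
```

{"op": "move_arm", "data": {
  "xyz": [
    [0,0.01,-0.024],
    [0,0.02,-0.05],
    [0,0.02,-0.05],
    [0,0.018,-0.03],
    [0,0.009,-0.015]
  ],
  "roll": [0,0,0,0,0]
}}

```text
clock: 7.33
position: [0.4936, -0.0906, 0.2144]
ee_rot: [0.701, 0.082, 0.703, -0.081]
wrist_force: [1.1, 0.5, -0.8]
gripper_width: 0.0429
```

{"op": "move_arm", "data": {
  "xyz": [
    [0.02,0.002,-0.005],
    [0.02,0,0],
    [0.01,0,0],
    [0,0,0],
    [0,0,0]
  ],
  "roll": [0,0,0,0,0]
}}

```text
clock: 7.75
position: [0.4934, -0.0909, 0.1772]
ee_rot: [0.702, 0.082, 0.703, -0.083]
wrist_force: [0.3, 0.3, 0.0]
gripper_width: 0.043
```

Run:
```python
from w import *
k=K('wrist'); p,d=capture('wrist'); np.savez('w3.npz',p=p,d=d,f=k[:3],T=k[3]); cv2.imwrite('pics/w3.png',p)
a=np.radians(228)+.094
q=H+W@[.048*np.cos(a),.048*np.sin(a),.15]; to(q); print(proj('wrist',[q[0],q[1],.127],k),proj('wrist',H+[0,0,.1],k))
C=cloud('wrist',d,k); m=(C[...,2]>.115)&(C[...,2]<.135)&(np.hypot(C[...,0]-q[0],C[...,1]-q[1])<.025); v,u=np.nonzero(m); print(len(u),u.mean(),v.mean(),C[m].mean(0),C[m].min(0),C[m].max(0))
```

```text
t 7.8 pos [ 0.4937 -0.0909  0.1776] tilt -1.0 ydir 76.57 shares [0.0369 0.0007 0.0008] F [ 0.5 -0.5  0.2] w 0.0431
(np.float64(326.7485638033249), np.float64(271.0560913038187)) (np.float64(393.50018996089244), np.float64(299.4567541444583))
1453 323.69855471438404 268.03165863730214 [ 0.49299014 -0.09171318  0.12581924] [ 0.48395386 -0.10279     0.11500417] [ 0.50550708 -0.08154248  0.12908685]
```

View pics/w3.png

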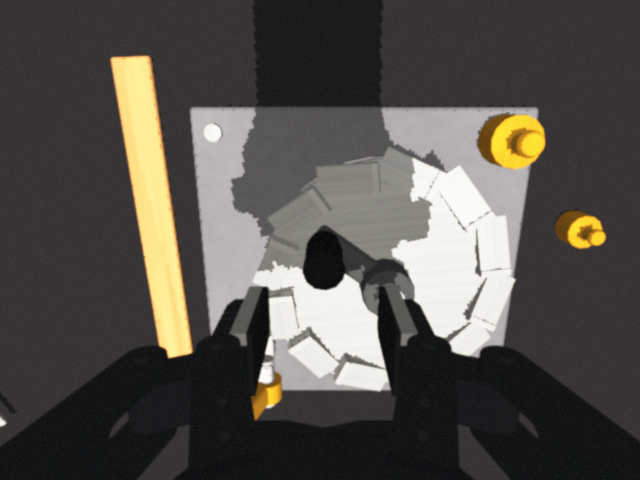

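The knob top is centred at about (324,268), 1–2 mm from the prediction and well between the jaws. Descending and gripping.

{"op": "move_arm", "data": {
  "xyz": [
    [0.02,-0.001,-0.0007],
    [0.03,0,0],
    [0.025,0,0],
    [0.013,0,0],
    [0.006,0,0]
  ],
  "roll": [0,0,0,0,0]
}}

```text
clock: 8.22
position: [0.4923, -0.0912, 0.1061]
ee_rot: [0.702, 0.082, 0.703, -0.083]
wrist_force: [0.0, 0.0, 0.2]
gripper_width: 0.0427
```

{"op": "move_arm", "data": {
  "xyz": [
    [0,0,0],
    [0,0,0]
  ],
  "roll": [0,0]
}}

```text
clock: 8.38
position: [0.4931, -0.0913, 0.1076]
ee_rot: [0.703, 0.083, 0.702, -0.083]
wrist_force: [0.4, 0.7, -0.3]
gripper_width: 0.0426
```

{"op": "move_arm", "data": {
  "xyz": [
    [0,0,0],
    [0,0,0],
    [0,0,0],
    [0,0,0]
  ],
  "roll": [0,0,0,0],
  "hand": -1
}}

```text
clock: 8.72
position: [0.4933, -0.0908, 0.1081]
ee_rot: [0.703, 0.083, 0.702, -0.082]
wrist_force: [-0.5, 1.2, 6.0]
gripper_width: 0.0192
```

Run:
```python
from w import *
s,M=st(); print(s['clock'],s['position'],W.T@s['wrist_force'],s['gripper_width'])
q=W.T@(s['position']-H); print(q, np.degrees(np.arctan2(q[1],q[0]))%360, np.hypot(q[0],q[1]))
a=np.radians(228)+.09
A=a-np.linspace(0,1.6,33); P=.048*np.c_[np.cos(A),np.sin(A)]; D=np.diff(P,axis=0)/.75
for i,r in enumerate(D): print('[0, %.4f, %.4f]'%(r[1],r[0]),end=', \n' if i%5==4 else ', ')
```

```text
8.7167 [ 0.49333705 -0.09080915  0.10807177] [-0.7825251   1.0572445   6.03562917] 0.01915440348808585
[-0.02960263 -0.03905892  0.10807177] 232.84162909248084 0.049009332664530225
[0, 0.0020, -0.0025], [0, 0.0021, -0.0024], [0, 0.0022, -0.0023], [0, 0.0023, -0.0022], [0, 0.0024, -0.0021], 
[0, 0.0025, -0.0019], [0, 0.0026, -0.0018], [0, 0.0027, -0.0017], [0, 0.0028, -0.0015], [0, 0.0029, -0.0014], 
[0, 0.0029, -0.0013], [0, 0.0030, -0.0011], [0, 0.0031, -0.0010], [0, 0.0031, -0.0008], [0, 0.0031, -0.0006], 
[0, 0.0032, -0.0005], [0, 0.0032, -0.0003], [0, 0.0032, -0.0002], [0, 0.0032, -0.0000], [0, 0.0032, 0.0002], 
[0, 0.0032, 0.0003], [0, 0.0032, 0.0005], [0, 0.0031, 0.0006], [0, 0.0031, 0.0008], [0, 0.0031, 0.0009], 
[0, 0.0030, 0.0011], [0, 0.0030, 0.0012], [0, 0.0029, 0.0014], [0, 0.0028, 0.0015], [0, 0.0027, 0.0017], 
[0, 0.0026, 0.0018], [0, 0.0026, 0.0019],
```

{"op": "move_arm", "data": {
  "xyz": [
    [0,0.002,-0.0025],
    [0,0.0021,-0.0024],
    [0,0.0022,-0.0023],
    [0,0.0023,-0.0022],
    [0,0.0024,-0.0021]
  ],
  "roll": [0,0,0,0,0]
}}

```text
clock: 9.13
position: [0.4875, -0.0822, 0.108]
ee_rot: [0.704, 0.082, 0.701, -0.083]
wrist_force: [2.4, -4.6, 4.3]
gripper_width: 0.0189
```

```bash
cat > k.py <<'E'
from w import *
s,M=st(); q=W.T@(s['position']-H); a=np.arctan2(q[1],q[0]); f=W.T@s['wrist_force']
er=np.array([np.cos(a),np.sin(a),0]); et=np.array([np.sin(a),-np.cos(a),0]) # et: clockwise
print('t',s['clock'],'drum~',round(np.radians(228)-a%(2*np.pi),3),'r',np.hypot(q[0],q[1]).round(4),'z',q[2].round(4),'Frad',(f@er).round(1),'Ftan(resist<0)',(f@et).round(1),'Fz',f[2].round(1),'w',s['gripper_width'].round(4))
E
python3 k.py
```

```text
Traceback (most recent call last):
  File "k.py", line 4, in <module>
    print('t',s['clock'],'drum~',round(np.radians(228)-a%(2*np.pi),3),'r',np.hypot(q[0],q[1]).round(4),'z',q[2].round(4),'Frad',(f@er).round(1),'Ftan(resist<0)',(f@et).round(1),'Fz',f[2].round(1),'w',s['gripper_width'].round(4))
                                                                                                                                                                                                        ^^^^^^^^^^^^^^^^^^^^^^^^
AttributeError: 'float' object has no attribute 'round'
```

```bash
sed -i "s/s\['gripper_width'\].round(4)/s['gripper_width']/" k.py; python3 k.py
```

```text
t 9.1333 drum~ 0.127 r 0.0492 z 0.108 Frad -0.1 Ftan(resist<0) -5.2 Fz 4.3 w 0.018947153327997266
```

{"op": "move_arm", "data": {
  "xyz": [
    [0,0.0025,-0.0019],
    [0,0.0026,-0.0018],
    [0,0.0027,-0.0017],
    [0,0.0028,-0.0015],
    [0,0.0029,-0.0014]
  ],
  "roll": [0,0,0,0,0]
}}

```text
clock: 9.55
position: [0.4834, -0.0711, 0.1081]
ee_rot: [0.703, 0.083, 0.701, -0.083]
wrist_force: [0.2, -5.1, 6.3]
gripper_width: 0.019
```

```bash
python3 k.py
```

```text
t 9.55 drum~ 0.369 r 0.0492 z 0.1081 Frad 1.0 Ftan(resist<0) -5.0 Fz 6.3 w 0.018957594897914667
```

Drag is 5 N as expected, with no radial load. Continuing up to just short of 0.9.

{"op": "move_arm", "data": {
  "xyz": [
    [0,0.0029,-0.0013],
    [0,0.003,-0.0011],
    [0,0.0031,-0.001],
    [0,0.0031,-0.0008],
    [0,0.0031,-0.0006]
  ],
  "roll": [0,0,0,0,0]
}}

```text
clock: 9.97
position: [0.4819, -0.0592, 0.108]
ee_rot: [0.703, 0.083, 0.702, -0.083]
wrist_force: [-1.6, -6.8, 8.5]
gripper_width: 0.0191
```

{"op": "move_arm", "data": {
  "xyz": [
    [0,0.0032,-0.0005],
    [0,0.0032,-0.0003],
    [0,0.0032,-0.0002],
    [0,0.0032,0],
    [0,0.0032,0.0002]
  ],
  "roll": [0,0,0,0,0]
}}

```text
clock: 10.38
position: [0.4837, -0.0472, 0.108]
ee_rot: [0.703, 0.083, 0.702, -0.083]
wrist_force: [-3.4, -4.1, 10.9]
gripper_width: 0.0188
```

```bash
python3 k.py
```

```text
t 10.3833 drum~ 0.861 r 0.0491 z 0.108 Frad 2.3 Ftan(resist<0) -4.8 Fz 10.9 w 0.018834823095058437
```

{"op": "move_arm", "data": {
  "xyz": [
    [-0.0008,0.0016,0.0001],
    [0,0.0016,0.0002],
    [0,0.0016,0.0002],
    [0,0.0016,0.0003]
  ],
  "roll": [0,0,0,0]
}}

```text
clock: 10.72
position: [0.4852, -0.0424, 0.1081]
ee_rot: [0.702, 0.082, 0.702, -0.083]
wrist_force: [-3.1, -4.6, 5.2]
gripper_width: 0.0188
```

```bash
python3 k.py
```

```text
t 10.7167 drum~ 0.963 r 0.0491 z 0.1081 Frad 1.3 Ftan(resist<0) -5.4 Fz 5.2 w 0.018814672358962885
```

{"op": "move_arm", "data": {
  "xyz": [
    [0,0.0016,0.0003],
    [0,0.0016,0.0004],
    [0,0.0015,0.0004]
  ],
  "roll": [0,0,0]
}}

```text
clock: 10.97
position: [0.4866, -0.0391, 0.1081]
ee_rot: [0.702, 0.083, 0.702, -0.083]
wrist_force: [-3.0, -3.8, 7.2]
gripper_width: 0.019
```

```bash
python3 k.py
```

```text
t 10.9667 drum~ 1.036 r 0.0491 z 0.1081 Frad 1.2 Ftan(resist<0) -4.7 Fz 7.2 w 0.018980101461665275
```

{"op": "move_arm", "data": {
  "xyz": [
    [-0.0004,0.0015,0.0005],
    [0,0.0015,0.0005],
    [0,0.0015,0.0006]
  ],
  "roll": [0,0,0]
}}

```text
clock: 11.22
position: [0.4882, -0.0361, 0.108]
ee_rot: [0.702, 0.082, 0.703, -0.083]
wrist_force: [-2.8, -5.2, 4.8]
gripper_width: 0.0191
```

```bash
python3 k.py
```

```text
t 11.2167 drum~ 1.105 r 0.049 z 0.108 Frad -0.0 Ftan(resist<0) -5.9 Fz 4.8 w 0.019134873411466025
```

{"op": "move_arm", "data": {
  "xyz": [
    [0,0.0015,0.0006],
    [0,0.0015,0.0006],
    [0,0.0014,0.0007]
  ],
  "roll": [0,0,0]
}}

```text
clock: 11.47
position: [0.489, -0.0349, 0.108]
ee_rot: [0.701, 0.082, 0.703, -0.084]
wrist_force: [-10.0, -11.9, 12.5]
gripper_width: 0.019
```

```bash
python3 k.py
```

```text
t 11.4667 drum~ 1.134 r 0.0489 z 0.108 Frad 2.6 Ftan(resist<0) -15.3 Fz 12.5 w 0.019016166909790983
```

The stop shows at about 1.13: resistance rose from 5 to 15 N and motion ceased. A small further press and hold confirms it.

{"op": "move_arm", "data": {
  "xyz": [
    [-0.0006,0.001,0.0005],
    [0,0,0],
    [0,0,0],
    [0,0,0],
    [0,0,0]
  ],
  "roll": [0,0,0,0,0]
}}

```text
clock: 11.88
position: [0.489, -0.0349, 0.1081]
ee_rot: [0.701, 0.082, 0.704, -0.085]
wrist_force: [-7.5, -11.0, 7.2]
gripper_width: 0.019
```

```bash
python3 k.py
```

```text
t 11.8833 drum~ 1.135 r 0.049 z 0.1081 Frad 0.9 Ftan(resist<0) -13.3 Fz 7.2 w 0.019000883660876253
```

{"op": "move_arm", "data": {
  "xyz": [
    [0,0.0015,0.0008],
    [0,0,0],
    [0,0,0],
    [0,0,0],
    [0,0,0]
  ],
  "roll": [0,0,0,0,0]
}}

```text
clock: 12.3
position: [0.4891, -0.0347, 0.108]
ee_rot: [0.7, 0.082, 0.704, -0.085]
wrist_force: [-9.5, -14.1, 9.0]
gripper_width: 0.0192
```

{"op": "move_arm", "data": {
  "xyz": [
    [0,0,0],
    [0,0,0],
    [0,0,0],
    [0,0,0],
    [0,0,0]
  ],
  "roll": [0,0,0,0,0]
}}

```text
clock: 12.72
position: [0.4891, -0.0347, 0.1081]
ee_rot: [0.7, 0.082, 0.704, -0.085]
wrist_force: [-10.3, -14.8, 9.6]
gripper_width: 0.0188
```

```bash
python3 k.py
```

```text
t 12.7167 drum~ 1.14 r 0.0489 z 0.1081 Frad 1.2 Ftan(resist<0) -18.0 Fz 9.6 w 0.018802486091533045
```

{"op": "move_arm", "data": {
  "xyz": [
    [0,-0.0018,-0.0009],
    [-0.001,-0.0016,-0.0008],
    [0,0,0],
    [0,0,0]
  ],
  "roll": [0,0,0,0]
}}

```text
clock: 13.05
position: [0.4888, -0.035, 0.1082]
ee_rot: [0.701, 0.082, 0.703, -0.084]
wrist_force: [-1.1, -8.5, -5.7]
gripper_width: 0.019
```

```bash
python3 k.py
```

```text
t 13.05 drum~ 1.13 r 0.049 z 0.1082 Frad -3.3 Ftan(resist<0) -7.9 Fz -5.7 w 0.018959101737811238
```

{"op": "move_arm", "data": {
  "xyz": [
    [0,0,0],
    [0,0,0],
    [0,0,0],
    [0,0,0]
  ],
  "roll": [0,0,0,0],
  "hand": 0
}}

```text
clock: 13.38
position: [0.4909, -0.0323, 0.1093]
ee_rot: [0.703, 0.082, 0.702, -0.082]
wrist_force: [0.0, 1.0, 0.2]
gripper_width: 0.0427
```

{"op": "move_arm", "data": {
  "xyz": [
    [-0.01,0,0],
    [-0.03,0,0],
    [-0.05,0,0],
    [-0.03,0,0],
    [-0.015,0,0]
  ],
  "roll": [0,0,0,0,0]
}}

```text
clock: 13.8
position: [0.4921, -0.0329, 0.2141]
ee_rot: [0.704, 0.083, 0.701, -0.082]
wrist_force: [0.1, 0.7, 0.4]
gripper_width: 0.0424
```

Run:
```python
from w import *
to([.6062,-.1787,.218])
k=K('wrist'); p,d=capture('wrist'); C=cloud('wrist',d,k); q=H+W@[-.046,.014,.127]
m=(C[...,2]>.12)&(C[...,2]<.135)&(np.hypot(C[...,0]-q[0],C[...,1]-q[1])<.025); c=C[m].mean(0); w=W.T@(c-H); print(m.sum(),c,w,'drum',np.radians(228)-np.arctan2(w[1],w[0])%(2*np.pi))
```

```text
t 13.8 pos [ 0.4921 -0.0329  0.2141] tilt -1.0 ydir 76.6 shares [-0.0046 -0.1538  0.193 ] F [0.1 0.7 0.4] w 0.0424
1015 [ 0.48892076 -0.03650142  0.12628647] [-0.04648439  0.01274687  0.12628647] drum 1.1053973237035737
```

{"op": "move_arm", "data": {
  "xyz": [
    [-0.005,-0.015,0.02],
    [0,-0.035,0.045],
    [0,-0.04,0.05],
    [0,-0.035,0.044],
    [0,-0.019,0.022]
  ],
  "roll": [0,0,0,0,0]
}}

```text
clock: 14.27
position: [0.5946, -0.167, 0.214]
ee_rot: [0.703, 0.082, 0.702, -0.084]
wrist_force: [-0.4, -0.5, 0.3]
gripper_width: 0.0425
```

{"op": "move_arm", "data": {
  "xyz": [
    [0,-0.0098,0.012],
    [0,0,0],
    [0,0,0],
    [0,0,0]
  ],
  "roll": [0,0,0,0]
}}

```text
clock: 14.6
position: [0.5992, -0.1706, 0.2137]
ee_rot: [0.702, 0.082, 0.703, -0.082]
wrist_force: [-0.3, 0.6, -0.1]
gripper_width: 0.0428
```

Run:
```python
from w import *
to([.6062,-.1787,.137])
k=K('wrist'); p,d=capture('wrist'); cv2.imwrite('pics/w4.png',p)
```

```text
t 14.6 pos [ 0.5992 -0.1706  0.2137] tilt -1.0 ydir 76.69 shares [ 0.1023 -0.0085  0.0117] F [-0.3  0.6 -0.1] w 0.0428
```

View pics/w4.png

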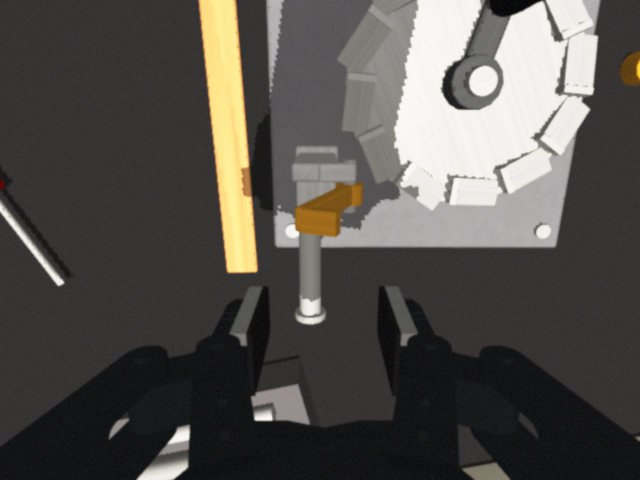

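The pawl rests leaning back, its bar at column ~310, which is about 6 mm toward -y of the jaws and matches the computed correction. Descending and gripping.

{"op": "move_arm", "data": {
  "xyz": [
    [0.005,-0.0085,0.0117],
    [0.03,0,0],
    [0.035,0,0],
    [0.02,0,0],
    [0.008,0,0]
  ],
  "roll": [0,0,0,0,0]
}}

```text
clock: 15.07
position: [0.6057, -0.1794, 0.1379]
ee_rot: [0.701, 0.082, 0.704, -0.082]
wrist_force: [-0.6, 0.2, -0.1]
gripper_width: 0.0431
```

{"op": "move_arm", "data": {
  "xyz": [
    [0.004,0,0],
    [0,0,0],
    [0,0,0]
  ],
  "roll": [0,0,0]
}}

```text
clock: 15.32
position: [0.6076, -0.1807, 0.1386]
ee_rot: [0.703, 0.082, 0.702, -0.082]
wrist_force: [-0.3, -0.1, 0.4]
gripper_width: 0.0427
```

{"op": "move_arm", "data": {
  "xyz": [
    [0,0,0],
    [0,0,0],
    [0,0,0],
    [0,0,0],
    [0,0,0]
  ],
  "roll": [0,0,0,0,0],
  "hand": -1
}}

```text
clock: 15.73
position: [0.6076, -0.1803, 0.1386]
ee_rot: [0.703, 0.083, 0.702, -0.082]
wrist_force: [-0.9, 2.6, 5.8]
gripper_width: 0.0096
```

```bash
cat > pw.py <<'E'
from w import *
s,M=st(); print('t',s['clock'],'winch pos',(W.T@(s['position']-H)*1000).round(1),'F',(W.T@s['wrist_force']).round(1),'w',s['gripper_width'])
E
python3 pw.py
```

```text
t 15.7333 winch pos [102.3 -99.7 138.6] F [-1.4  2.4  5.8] w 0.00956437819476422
```

Run:
```python
import numpy as np
a=np.linspace(2.0226,.32,21); r=55.15/750; D=np.diff(np.c_[r*np.cos(a),r*np.sin(a)],axis=0)
for i,d in enumerate(D): print('[%.4f, %.4f, 0]'%(-d[1],d[0]),end='\n' if i%5==4 else ', ')
for t in a[5::5]: print(-75.6+55.15*np.cos(t),88.5+55.15*np.sin(t))
```

```text
[-0.0025, 0.0057, 0], [-0.0020, 0.0059, 0], [-0.0015, 0.0061, 0], [-0.0010, 0.0062, 0], [-0.0004, 0.0062, 0]
[0.0001, 0.0063, 0], [0.0006, 0.0062, 0], [0.0012, 0.0061, 0], [0.0017, 0.0060, 0], [0.0022, 0.0059, 0]
[0.0027, 0.0057, 0], [0.0031, 0.0054, 0], [0.0036, 0.0051, 0], [0.0040, 0.0048, 0], [0.0044, 0.0044, 0]
[0.0048, 0.0040, 0], [0.0051, 0.0036, 0], [0.0054, 0.0032, 0], [0.0056, 0.0027, 0], [0.0059, 0.0022, 0]
-77.04221064861123 143.6311393719106
-54.149165987660766 139.30732447369246
-35.08421434052832 125.9164885096898
-23.249666692753387 105.8483458179789
```

{"op": "move_arm", "data": {
  "xyz": [
    [-0.0025,0.0057,0],
    [-0.002,0.0059,0],
    [-0.0015,0.0061,0],
    [-0.001,0.0062,0],
    [-0.0004,0.0062,0]
  ],
  "roll": [0,0,0,0,0]
}}

```text
clock: 16.15
position: [0.6118, -0.1627, 0.145]
ee_rot: [0.703, 0.082, 0.702, -0.085]
wrist_force: [-4.8, -4.2, -0.7]
gripper_width: 0.0094
```

```bash
python3 pw.py
```

```text
t 16.15 winch pos [102.3 -81.6 145. ] F [-3.7 -5.2 -0.7] w 0.009383469676626528
```

{"op": "move_arm", "data": {
  "xyz": [
    [0.0001,0.0063,0],
    [0.0006,0.0062,0],
    [0.0012,0.0061,0],
    [0.0017,0.006,0],
    [0.0022,0.0059,0]
  ],
  "roll": [0,0,0,0,0]
}}

```text
clock: 16.57
position: [0.6178, -0.1376, 0.1391]
ee_rot: [0.703, 0.082, 0.702, -0.083]
wrist_force: [-0.4, -7.3, 6.8]
gripper_width: 0.0098
```

```bash
python3 pw.py
```

```text
t 16.5667 winch pos [102.3 -55.7 139.1] F [ 1.3 -7.2  6.8] w 0.009826649758405538
```

{"op": "move_arm", "data": {
  "xyz": [
    [0.0024,0.0055,0],
    [0.0031,0.0052,0],
    [0.0036,0.005,0],
    [0.004,0.0046,0],
    [0.0044,0.0042,0]
  ],
  "roll": [0,0,0,0,0]
}}

```text
clock: 16.98
position: [0.6222, -0.1189, 0.1254]
ee_rot: [0.703, 0.082, 0.702, -0.083]
wrist_force: [2.8, -4.7, -1.3]
gripper_width: 0.0099
```

```bash
python3 pw.py
```

```text
t 16.9833 winch pos [102.2 -36.6 125.4] F [ 3.8 -3.9 -1.3] w 0.009884944342104641
```

Tracking the arc well with small forces. Next stretch, a bit slower near the end.

{"op": "move_arm", "data": {
  "xyz": [
    [0.0048,0.0039,0],
    [0.0051,0.0034,0],
    [0.0045,0.0026,0],
    [0.003,0.0016,0],
    [0,0,0]
  ],
  "roll": [0,0,0,0,0]
}}

```text
clock: 17.4
position: [0.6243, -0.11, 0.1117]
ee_rot: [0.703, 0.082, 0.702, -0.083]
wrist_force: [4.2, -5.1, -1.9]
gripper_width: 0.01
```

```bash
python3 pw.py
```

```text
t 17.4 winch pos [102.2 -27.4 111.7] F [ 5.3 -4.  -1.9] w 0.01003159570886068
```

{"op": "move_arm", "data": {
  "xyz": [
    [0.003,0.0012,0],
    [0.003,0.0011,0],
    [0.003,0.001,0],
    [0,0,0]
  ],
  "roll": [0,0,0,0]
}}

```text
clock: 17.73
position: [0.6249, -0.1072, 0.1051]
ee_rot: [0.703, 0.082, 0.702, -0.082]
wrist_force: [4.7, -3.8, -2.6]
gripper_width: 0.0098
```

```bash
python3 pw.py
```

```text
t 17.7333 winch pos [102.2 -24.5 105.1] F [ 5.4 -2.6 -2.6] w 0.009772636483030058
```

{"op": "move_arm", "data": {
  "xyz": [
    [0.002,0.0006,0],
    [0.002,0.0006,0],
    [0,0,0]
  ],
  "roll": [0,0,0]
}}

```text
clock: 17.98
position: [0.6251, -0.1064, 0.1027]
ee_rot: [0.703, 0.082, 0.702, -0.082]
wrist_force: [3.2, -1.9, 1.3]
gripper_width: 0.0093
```

```bash
python3 pw.py
```

```text
t 17.9833 winch pos [102.2 -23.7 102.7] F [ 3.6 -1.1  1.3] w 0.009264911964372582
```

{"op": "move_arm", "data": {
  "xyz": [
    [0.0015,0.0004,0],
    [0,0,0],
    [0,0,0]
  ],
  "roll": [0,0,0]
}}

```text
clock: 18.23
position: [0.6251, -0.1062, 0.102]
ee_rot: [0.703, 0.083, 0.702, -0.082]
wrist_force: [4.8, -2.5, 4.6]
gripper_width: 0.0098
```

```bash
python3 pw.py
python3 - <<'E'
from h import *
p,d=capture('scene');cv2.imwrite('pics/s3.png',cv2.resize(p[220:330,190:340],None,fx=5,fy=5,interpolation=2))
E
```

```text
t 18.2333 winch pos [102.2 -23.5 102. ] F [ 5.3 -1.4  4.6] w 0.009752199440013347
```

View pics/s3.png

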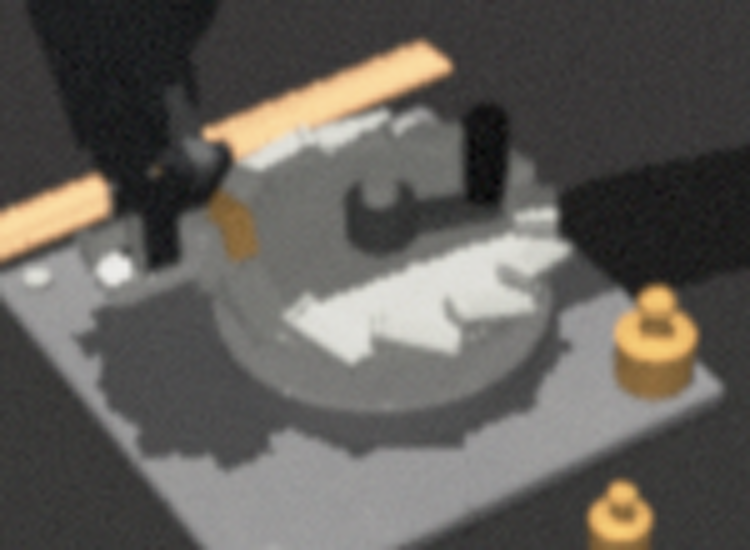

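The pawl tip (230,235) lies at the tooth level and motion has nearly stalled at about θ 0.17. One more small step tests for real contact.

{"op": "move_arm", "data": {
  "xyz": [
    [0.0012,0.0003,0],
    [0,0,0],
    [0,0,0]
  ],
  "roll": [0,0,0]
}}

```text
clock: 18.53
position: [0.6252, -0.106, 0.1013]
ee_rot: [0.703, 0.083, 0.702, -0.082]
wrist_force: [3.7, -1.9, 5.1]
gripper_width: 0.0097
```

```bash
python3 pw.py
```

```text
t 18.5333 winch pos [102.2 -23.3 101.3] F [ 4.1 -1.   5.1] w 0.00965742083562461
```

{"op": "move_arm", "data": {
  "xyz": [
    [0.001,0.0002,0],
    [0.001,0.0002,0],
    [0,0,0]
  ],
  "roll": [0,0,0]
}}

```text
clock: 18.78
position: [0.6253, -0.1057, 0.1]
ee_rot: [0.703, 0.083, 0.702, -0.082]
wrist_force: [3.7, -0.7, 7.0]
gripper_width: 0.0096
```

```bash
python3 pw.py
```

```text
t 18.7833 winch pos [102.2 -23.  100. ] F [3.8 0.2 7. ] w 0.009556968008794587
```

{"op": "move_arm", "data": {
  "xyz": [
    [0.001,0.0002,0],
    [0.001,0.0002,0],
    [0,0,0]
  ],
  "roll": [0,0,0]
}}

```text
clock: 19.03
position: [0.6254, -0.105, 0.0975]
ee_rot: [0.703, 0.083, 0.702, -0.082]
wrist_force: [6.8, -1.9, -2.4]
gripper_width: 0.0095
```

```bash
python3 pw.py
python3 - <<'E'
from h import *
p,d=capture('wrist');cv2.imwrite('pics/w5.png',p)
E
```

```text
t 19.0333 winch pos [102.2 -22.2  97.5] F [ 7.  -0.3 -2.4] w 0.009487126677085742
```

View pics/w5.png

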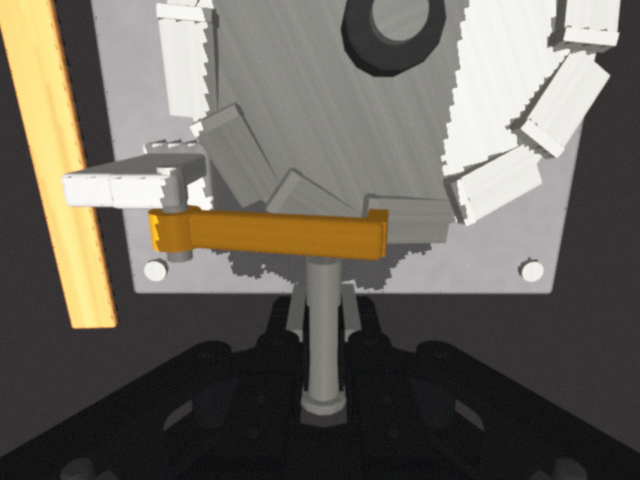

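```bash
cat > slope.py <<'E'
from w import *
k=K('wrist'); p,d=capture('wrist'); C=cloud('wrist',d,k); Q=((C-H)@W)*1000
hsv=cv2.cvtColor(p,cv2.COLOR_BGR2HSV); m=(hsv[...,0]<25)&(hsv[...,1]>150)&(hsv[...,2]>60)&(abs(Q[...,0]-69)<5)&(Q[...,1]>-60)&(Q[...,1]<-8)&(Q[...,2]>80)
q=Q[m]; c=np.polyfit(q[:,1],q[:,2],1); print(m.sum(),'slope',np.arctan(c[0]),'z at -75',np.polyval(c,-75),'z at -20',np.polyval(c,-20))
b=(abs(Q[...,0]-82)<3)&(abs(Q[...,1]+21)<9)&(Q[...,2]>88); q=Q[b]; print('bar top',np.percentile(q[:,2],80),'y',q[:,1].mean())
E
python3 slope.py; python3 pw.py
```

```text
4392 slope 0.19095444100797038 z at -75 93.27249275211182 z at -20 103.90452968442477
bar top 177.1004152030694 y -17.685095042153854
t 19.1333 winch pos [102.2 -22.2  97.5] F [ 5.9 -0.4  0. ] w 0.00965108625119724
```

Run:
```python
from w import *
z=np.load('w1.npz'); k=(*z['f'],z['T']); C=cloud('wrist',z['d'],k); Q=((C-H)@W)*1000
hsv=cv2.cvtColor(z['p'],cv2.COLOR_BGR2HSV); m=(hsv[...,0]<25)&(hsv[...,1]>150)&(hsv[...,2]>60)&(abs(Q[...,0]-69)<5)&(Q[...,1]>-60)&(Q[...,1]<-8)&(Q[...,2]>80)
q=Q[m]; c=np.polyfit(q[:,1],q[:,2],1); print(m.sum(),'slope',np.arctan(c[0]),'z at -75',np.polyval(c,-75),'z at -20',np.polyval(c,-20))
```

```text
1591 slope 0.057976189072401124 z at -75 92.94644303130269 z at -20 96.1387108898836
```

{"op": "move_arm", "data": {
  "xyz": [
    [0.001,0.0002,0],
    [0.001,0.0002,0],
    [0,0,0]
  ],
  "roll": [0,0,0]
}}

```text
clock: 19.38
position: [0.6255, -0.1047, 0.0961]
ee_rot: [0.703, 0.083, 0.702, -0.082]
wrist_force: [5.9, -2.1, 1.1]
gripper_width: 0.0099
```

```bash
python3 pw.py; python3 slope.py
```

```text
t 19.3833 winch pos [102.2 -21.9  96.1] F [ 6.2 -0.7  1.1] w 0.009923537385966123
4397 slope 0.16556516078258074 z at -75 93.18774646887803 z at -20 102.37795765049435
bar top 175.67580376385723 y -18.11418147519377
```

The pawl is still moving with the grip (slope 0.191→0.166), so it is not down yet. Continuing.

{"op": "move_arm", "data": {
  "xyz": [
    [0.001,0.0002,0],
    [0.001,0.0002,0],
    [0,0,0]
  ],
  "roll": [0,0,0]
}}

```text
clock: 19.68
position: [0.6256, -0.1044, 0.0948]
ee_rot: [0.703, 0.083, 0.702, -0.082]
wrist_force: [5.9, -0.3, 1.7]
gripper_width: 0.0095
```

```bash
python3 pw.py; python3 slope.py
```

```text
t 19.6833 winch pos [102.2 -21.7  94.8] F [5.8 1.1 1.7] w 0.009537986386503614
4436 slope 0.1437877743009953 z at -75 93.11285885556366 z at -20 101.07614232778336
bar top 174.62313034213716 y -18.6744789632721
```

{"op": "move_arm", "data": {
  "xyz": [
    [0.001,0.0001,0],
    [0.001,0.0001,0],
    [0,0,0]
  ],
  "roll": [0,0,0]
}}

```text
clock: 19.98
position: [0.6257, -0.1044, 0.0945]
ee_rot: [0.703, 0.083, 0.702, -0.082]
wrist_force: [1.8, -0.2, 11.9]
gripper_width: 0.0097
```

```bash
python3 pw.py; python3 slope.py
```

```text
t 19.9833 winch pos [102.3 -21.6  94.5] F [ 1.8  0.2 11.9] w 0.009678047239607461
4430 slope 0.13817784031385436 z at -75 93.17724674400638 z at -20 100.82576806899958
bar top 174.178128859659 y -18.610270609574613
```

Firm contact: 12 N upward and the tool stopped. I'm easing the pressure, then releasing.

{"op": "move_arm", "data": {
  "xyz": [
    [-0.001,0,0],
    [0,0,0],
    [0,0,0]
  ],
  "roll": [0,0,0]
}}

```text
clock: 20.28
position: [0.6256, -0.1044, 0.0946]
ee_rot: [0.703, 0.083, 0.702, -0.082]
wrist_force: [3.5, -1.1, 8.2]
gripper_width: 0.0102
```

```bash
python3 pw.py; python3 slope.py
```

```text
t 20.2833 winch pos [102.2 -21.6  94.6] F [ 3.6 -0.2  8.2] w 0.01015228308050011
4433 slope 0.14075690704336924 z at -75 93.14313038833798 z at -20 100.93629576498705
bar top 174.3455476207314 y -18.537976982259842
```

{"op": "move_arm", "data": {
  "xyz": [
    [-0.0008,0,0],
    [0,0,0]
  ],
  "roll": [0,0]
}}

```text
clock: 20.5
position: [0.6256, -0.1044, 0.0948]
ee_rot: [0.703, 0.083, 0.702, -0.082]
wrist_force: [5.7, -0.8, 3.1]
gripper_width: 0.0094
```

{"op": "move_arm", "data": {
  "xyz": [
    [0,0,0],
    [0,0,0],
    [0,0,0],
    [0,0,0]
  ],
  "roll": [0,0,0,0],
  "hand": 0
}}

```text
clock: 20.83
position: [0.6238, -0.1046, 0.0938]
ee_rot: [0.701, 0.083, 0.703, -0.082]
wrist_force: [-0.3, -0.1, -0.3]
gripper_width: 0.0428
```

```bash
python3 pw.py; python3 slope.py
```

```text
t 20.8333 winch pos [100.5 -22.2  93.8] F [-0.3 -0.2 -0.3] w 0.04277140689052678
4440 slope 0.1411589820542966 z at -75 93.17124058711404 z at -20 100.9869653647911
bar top 173.1566558346382 y -19.70587863070077
```

The pawl did not move on release. Retreating straight up and checking.

{"op": "move_arm", "data": {
  "xyz": [
    [-0.01,0,0],
    [-0.03,0,0],
    [-0.045,0,0],
    [-0.05,0,0],
    [-0.045,0,0]
  ],
  "roll": [0,0,0,0,0]
}}

```text
clock: 21.3
position: [0.6246, -0.1052, 0.2319]
ee_rot: [0.702, 0.083, 0.702, -0.083]
wrist_force: [0.2, 0.9, -0.1]
gripper_width: 0.0427
```

{"op": "move_arm", "data": {
  "xyz": [
    [-0.03,0,0],
    [-0.015,0,0],
    [-0.005,0,0],
    [0,0,0],
    [0,0,0]
  ],
  "roll": [0,0,0,0,0]
}}

```text
clock: 21.72
position: [0.6242, -0.1047, 0.2655]
ee_rot: [0.701, 0.082, 0.703, -0.082]
wrist_force: [-0.5, 0.3, -0.3]
gripper_width: 0.0427
```

```bash
python3 pw.py; python3 slope.py
python3 - <<'E'
from w import *
k=K('top'); p,d=capture('top'); cv2.imwrite('pics/top9.png',cv2.resize(p[140:310,250:430],None,fx=3.4,fy=3.4,interpolation=2))
k=K('wrist'); p,d=capture('wrist'); C=cloud('wrist',d,k); q=H+W@[-.046,.014,.127]
m=(C[...,2]>.12)&(C[...,2]<.135)&(np.hypot(C[...,0]-q[0],C[...,1]-q[1])<.03)
if m.sum(): w=W.T@(C[m].mean(0)-H); print(m.sum(),w,'drum',np.radians(228)-np.arctan2(w[1],w[0])%(2*np.pi))
E
```

```text
t 21.7167 winch pos [100.9 -22.2 265.5] F [-0.6  0.2 -0.3] w 0.04273265067616609
924 slope 0.1393917325496765 z at -75 93.21161041833011 z at -20 100.928198477227
bar top 346.3258043554695 y -16.07621477674986
173 [-0.0364263   0.01206565  0.12458549] drum 1.1576184452956584
```

View pics/top9.png

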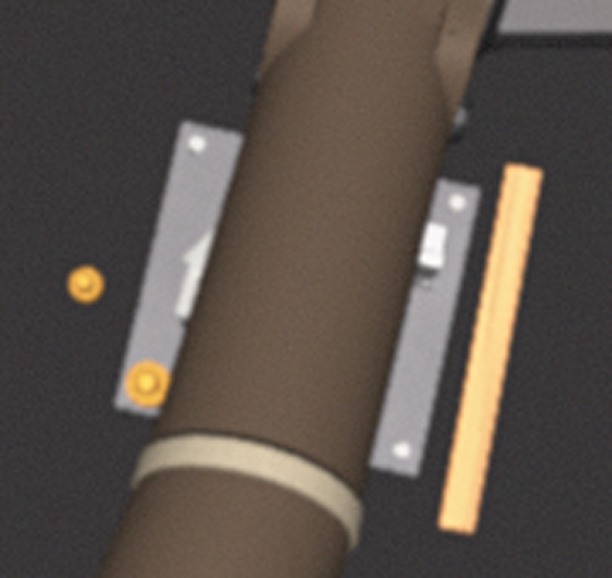

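The arm hides the drum in this view, but the weights (85,285) and (147,382) and the ruler are where they started. The pawl slope is unchanged, on the teeth. Handing in.

```bash
python3 -c "
from plant import close_job
print(close_job())"
```

```text
the job is handed in; nothing more can be done
None
```

The job is done and handed in after about 22 s of robot time; `close_job` gave no verdict.

- **Pawl up:** I swung it over past upright onto its rest. An upward force of about 14 N and a picture showed it leaning back there.
- **Drum back:** I turned it clockwise by the knob against a steady drag of about 5 N. It met the stop at about 1.13 rad, where resistance rose to 13–18 N. I held it there for about a second, and it moved only about 0.005 rad under the extra push. I then eased off and let go.
- **Pawl down:** I lowered it in the grip until it met the teeth firmly (12 N and no further movement). I eased that to about 3 N before opening the jaws, and the pawl did not move on release.

**Last checks**
- **Pawl:** its slope in the wrist camera's depth image stayed at about 0.14 after release and retreat. That measure probably reads about 0.03 high, so the true angle is nearer 0.11.
- **Drum:** the camera gave 1.11 rad after I let go of the knob, and 1.16 rad from a partly hidden knob at the end, against 1.13 felt. The spread is no more than I would expect from the measurement.
- **Bystanders:** the weights and ruler were where they started. The other bystanders lay outside the last picture, and the arm hid the drum in that view.

**Imperfect points**
- My first estimate of the pawl's arc was 2–3 mm off, which caused side loads up to about 15 N.
- While lowering the pawl, the fingers slipped about 2.5 mm along the bar once, just before contact.

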